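# Hold the cutting-board hinge pin down for clipping

### The job

Take the green-knobbed hinge pin out of the white stand, put its steel end down through the orange spring collar and the hole in the steel hinge bracket, and press it down until the collar has sunk about half of its spring travel, so that a colleague can clip the pin from below. Keep that steady push on for at least three seconds and finish your program still holding the pin down; never squash the collar right to its bottom. Leave the red-knobbed spare pin, the spice jar, the pan and the spatula where they are.

Things in the scene. Friction and masses are not known exactly. Their poses are not given: they have to be found in the camera images.
- pin: Hinge pin to use, about 0.12 kg: steel shank 12 mm thick, 60 mm long, bevelled end; above it a steel shoulder disc 32 mm across, 6 mm thick; on that an upright green round knob 26 mm across, 42 mm tall, to grip. Origin: centre of the shoulder's underside, z up (knob z 6 to 48 mm, shank 0 to -60 mm). Starts upright in one of the stand's two holes, shoulder on the stand's top.
- pin_tip (a point): The lower end of the green pin's shank, on its axis, 60 mm below the pin's origin.
- spare_pin: The spare pin in the stand's other hole: same shape and origin but a red knob and a 16 mm shank, too thick for the bracket. To be left alone. It and the green pin may be in either hole.
- stand: Fixed white plastic block, 70 (x) by 190 (y) by 68 mm tall, with two upright 19 mm holes at y = -55 and +55 mm. Origin: centre of its underside.
- bracket: Fixed steel hinge bracket: base plate 130 (x) by 140 (y) by 8 mm, two cheeks, level flange 90 (x) by 120 (y) by 10 mm thick, its top 85 mm above the table, open below. Origin: centre of the base's underside; the 15 mm hole is straight above it. The orange collar stands on the flange over the hole, in a dark cup ring 8 mm high.
- flange_hole (a point): Centre of the bracket's 15 mm hole, at the flange's top face; z up.
- collar (a joint): How far the orange collar is pressed straight down, in m: 0 free, 0.016 at its hard bottom stop. A ring 34 mm outside, 20 mm bore, its top 24 mm above the flange when free (16 mm half way down). Sprung: begins to move at about 2.1 N, then 0.8 N per mm, so about 8.5 N half way. The pin's shoulder bears on its top; the pin's weight alone does not sink it.
- collar_top (a point): Centre of the collar's top face; it moves down with the collar (24 mm above the flange top when free).
- spice_jar: Amber glass jar with a white lid, 52 mm across, 95 mm tall, standing near the work. Leave alone. Origin: centre of its underside.
- pan: Small round open steel pan, 120 mm across, 60 mm tall, with two black side handles. Leave alone. Origin: centre of its underside.
- spatula: Spatula with a green handle lying flat on the table. Leave alone. Origin: about mid-length, at the table.
Not all that is in view belongs to the job. Leave any blue look-alike of the pin alone. Leave any pink look-alike of the bracket alone.

How it is judged:
By the outcome, as a careful person would: the job done as asked, in the order asked, and still so for the second after the job is handed in, while the arm keeps its last pose, push and grip.
It also fails if it takes over 48 s, if anything falls off the work surface, if the arm or the gripper's body presses on something with over 40 N, if the wrist force passes 120 N, or if a joint passes its speed limit or range.

### The arm

A 6-joint arm with a two-finger parallel gripper is mounted at the origin on the work surface. World frame = base frame: x ahead of the robot, y to its left, z up, the work surface at z = 0. Lengths are in m, angles in rad, forces in N, time in s.
With the tool pointing down it reaches from about 0.325 to 0.925 m from the base axis. Payload 3.1 kg.
Tool frame: the origin (TCP) lies at the very end of the fingers, on their centre line; the grasp point (between the pads) lies 19 mm behind it (arm.grasp_offset is the distance from the TCP to the grasp point, in m); y points along the fingers, z is the direction in which the jaws open and shut, and the axes are right-handed (so a half turn about y gives the same grasp; the last joint's range is limited). The gripper opens to 85 mm and grips with 20 to 120 N. Pads are 22 mm wide; open, the fingers measure 114 mm over their backs; the gripper's body (76 mm by 85 mm) begins 54 mm behind the grasp point. The pads swing forward as they close: fully open they stand 13 mm farther back than shut.
Start: joints at [-1.397, 0.217, 1.613, -0, 1.311, -0.112], TCP at [0.176, -0.6, 0.192] pointing down, gripper open.
Joint ranges: [-2.75, 2.75], [-0.78, 2.1], [0.31, 2.55], [-1.13, 4.27], [0.13, 2.63], [-2.58, 2.58]. Speed limits (rad/s): [2.79, 2.79, 3.14, 3.14, 3.14, 3.14].

### API

Orientations are given as a rotation vector (axis times angle).
In Python, from station import arm gives the robot as it stands. The module is installed in compiled form; this text tells all that it offers.
- The arm moves only by the tool step_arm, never from a script. Its arguments are lists of equal length, an entry for each row: "slide": the shift along the tool's x, y, z in cm, a list of three; "rotation": the turn, a rotation vector about the tool's x, y, z in rad, a list of three; "fingers": the opening, from -1 (shut) to 1 (fully open). A call has 1 to 20 rows; each row is the pose to reach, as a shift and turn from the pose measured when the call began, along the tool's axes at that moment; what a row does not reach only later rows make up. A row lasts 1/8 s, in which the tool goes at most 62.5 mm and 10.7 degrees, less where a joint would pass 70% of its speed; a pose out of reach is approached as far as the arm can. A call with a gripper value outside its range is refused whole. The fingers move at their own pace and stop on an object; "grip_force" is the grip in N (left out, the last holds). Time passes only in rows, so rows that repeat a pose let the fingers close. It gives the time, the measured TCP pose, the force and the opening at its end, in the units of the state.
- arm.read_state(): the state, without advancing time (a new reading comes with each control period).
- arm.capture(name): name is "scene" or "top" or "wrist"; returns a dict with "pixels" (420x560x3 uint8, red, green, blue), "range_z" (420x560 float32, m along the optical axis (not along the pixel's ray), 0 where there is no reading), "fov_y" (degrees; the focal length in pixels is half the picture's height over the tangent of half this angle, whatever the lens; pixels are square), "cx", "cy" (the principal point, pixels), "k1" (the pictures are not rectified: a ray, as slopes to the right and down, at radius r is drawn at 1 + k1 r^2 times it, then the intrinsics apply), "world_to_cam" (4x4, takes a point from world to camera coordinates); the wrist camera has in their place "T_tool_cam" (4x4, takes a point from camera to tool coordinates, whose origin is the TCP and whose axes are the tool frame's). Camera axes: x right, y down, z forward; pixel columns grow to the right and rows downward; lengths in m; the calibration is good to about 2 mm. A picture is of the moment at which its call begins: read the wrist's pose just before it.
- arm.close_job(): hands the job in, once; it reports no verdict.
Trained networks look in the newest picture that a camera, given by its name, has taken for a name from the list of things; names that differ only in an ending like _2 or _b are one class to them, and where a whole thing is asked for, a point or a joint stands for the part that bears it (a point fixed in the world has none). Each returns a list of dicts, best first, with "p" (0 to 1); they miss things now and then, are a little off and sometimes report something else, mostly with a low value. They report only what shows in the picture. A call takes as long as a camera call. They do not tell look-alikes from the thing itself.
- arm.spot_in(camera, target): "position" ([x, y, z] in m, in world coordinates, good to about 4 mm: the middle of the surface that is visible of it).
- arm.cut_out(camera, target): "mask" (420x560 bool, what is visible of it).
The state is a dict: "time_s": time; "joints": joint angles; "qd": joint speeds; "effort": joint torques, N m; "ee_pos": TCP position; "eef_rot": TCP orientation; "ft_force": force on the tool from outside, world axes, zero at the start; "torque": the same for the moment, N m; "grip_width": finger opening in m.
Only numpy, scipy, OpenCV 4.12 (cv2) and the standard library are available. Lean on these libraries where they do the work, as an engineer would, in place of code of your own. Each camera call takes 0.05 s, during which the arm holds its last target.

## Working session

There is one attempt and no reset: what is moved stays moved. The work goes in short steps, Python scripts to look and compute and a tool call to move; the robot and the scene stay as the last step left them, time stands still between calls to the robot, and variables do not carry over. Pictures are saved under pics/ and viewed, and the job is handed in when it is done.

Besides the shell and the picture viewer there is one more tool, called after "Emit:" as a command line: name --argument value ..., lists and objects as JSON in quotes. step_arm: Moves the arm, as the interface text tells. Its arguments: {"type":"object","properties":{"slide":{"type":"array"},"rotation":{"type":"array"},"fingers":{"type":"array"},"grip_force":{"type":"number"}},"required":["slide","rotation","fingers"]}

```bash
mkdir -p pics; cat > h.py <<'E'
import numpy as np, cv2
from scipy.spatial.transform import Rotation as R
from station import arm
def save(c,n): cv2.imwrite(f"pics/{n}.png",c["pixels"][:,:,::-1])
def cam_T(c,st=None):
    if "world_to_cam" in c: return np.linalg.inv(np.array(c["world_to_cam"]))
    T=np.eye(4);T[:3,:3]=R.from_rotvec(st["eef_rot"]).as_matrix();T[:3,3]=st["ee_pos"]
    return T@np.array(c["T_tool_cam"])
def cloud(c,st=None):
    h,w=c["range_z"].shape; f=h/2/np.tan(np.radians(c["fov_y"])/2)
    u,v=np.meshgrid(np.arange(w),np.arange(h))
    xd=(u-c["cx"])/f; yd=(v-c["cy"])/f
    x,y=xd.copy(),yd.copy()
    for _ in range(10):
        s=1+c["k1"]*(x*x+y*y); x=xd/s;y=yd/s
    z=c["range_z"]; P=np.stack([x*z,y*z,z],-1)
    T=cam_T(c,st); W=P@T[:3,:3].T+T[:3,3]; W[z==0]=np.nan
    return W
E
python3 - <<'E'
from h import *
s=arm.read_state(); print(s)
for n in ("scene","top"):
    c=arm.capture(n); save(c,n+"0"); np.savez(n+"0.npz",W=cloud(c),px=c["pixels"])
    for t in ("pin","spare_pin","stand","bracket","collar","spice_jar","pan","spatula"):
        for r in arm.spot_in(n,t): print(n,t,round(r["p"],2),np.round(r["position"],3))
E
```

```text
{'time_s': 0.0, 'joints': array([-1.39719532e+00,  2.17758246e-01,  1.61497262e+00,  4.36686542e-07,
        1.31130541e+00, -1.12184789e-01]), 'qd': array([-0.00085022,  0.00047619, -0.0023255 , -0.00120794, -0.00056046,
        0.00134112]), 'effort': array([-3.04193181e-04, -3.96841121e+01, -3.03855765e+01, -3.25797810e-04,
        9.64473642e-03, -5.54320067e-06]), 'ee_pos': array([ 0.17606299, -0.59871629,  0.19064577]), 'eef_rot': array([-0.29762945,  2.07069992, -2.06559648]), 'ft_force': array([ 0.15756295, -0.85443704,  0.30764519]), 'torque': array([0.00970013, 0.02976903, 0.042603  ]), 'grip_width': 0.08533745876178757}
scene pin 0.87 [ 0.505 -0.192  0.104]
scene pin 0.62 [ 0.412 -0.211  0.084]
scene spare_pin 0.9 [ 0.541 -0.295  0.107]
scene stand 0.87 [ 0.533 -0.252  0.072]
scene bracket 0.9 [ 0.372 -0.009  0.052]
scene bracket 0.76 [0.583 0.054 0.08 ]
scene bracket 0.61 [ 0.534 -0.253  0.069]
scene collar 0.69 [0.353 0.002 0.104]
scene collar 0.67 [0.565 0.072 0.103]
scene spice_jar 0.97 [0.746 0.147 0.065]
scene pan 0.81 [0.522 0.43  0.034]
scene spatula 0.74 [ 0.672 -0.188  0.002]
top pin 0.81 [ 0.449 -0.263  0.024]
top pin 0.74 [ 0.494 -0.186  0.118]
top pin 0.2 [0.729 0.158 0.097]
top spare_pin 0.59 [ 0.528 -0.288  0.109]
top stand 0.69 [ 0.507 -0.236  0.07 ]
top bracket 0.92 [0.353 0.008 0.089]
top bracket 0.76 [0.549 0.068 0.085]
top collar 0.73 [0.349 0.006 0.111]
top collar 0.51 [0.562 0.075 0.109]
top spice_jar 0.63 [0.728 0.159 0.096]
top pan 0.97 [0.527 0.435 0.003]
top spatula 0.6 [ 0.659 -0.188  0.002]
```

View pics/scene0.png

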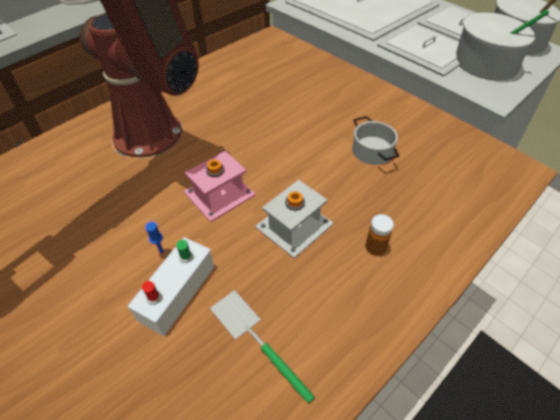

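View pics/top0.png

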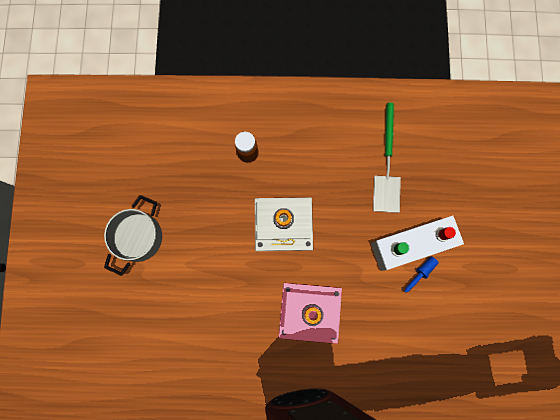

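The scene picture shows the green knob at (183,249) and the red one at (151,290) in the stand. The grey bracket's collar is at (295,200); the pink bracket at (215,168) and the blue pin at (155,236) are decoys. In the top view the green knob is at (401,248) and the grey bracket's collar at (284,218).

```bash
python3 - <<'E'
import numpy as np,cv2
from scipy.optimize import least_squares
for n in ("scene","top"):
    d=np.load(n+"0.npz"); W=d["W"]; hsv=cv2.cvtColor(d["px"],cv2.COLOR_RGB2HSV); H,S,V=[hsv[...,i] for i in range(3)]
    def fitc(m,name):
        P=W[m]; P=P[np.isfinite(P).all(1)]; top=P[:,2].max()
        print(n,name,len(P),"ext",np.round(P.min(0),4),np.round(P.max(0),4),"mean",P.mean(0).round(4))
        return P
    box=lambda a,b,c,e:(W[...,0]>a)&(W[...,0]<b)&(W[...,1]>c)&(W[...,1]<e)
    g=(H>40)&(H<85)&(S>120)&box(.46,.56,-.24,-.14)&(W[...,2]>.07)
    P=fitc(g,"knob")
    t=P[P[:,2]>np.percentile(P[:,2],95)-.004]; print(" top",t.mean(0).round(4),len(t), (t.min(0)+t.max(0))[:2]/2)
    if n=="scene":
        s=P[P[:,2]<P[:,2].max()-.008]
        r=least_squares(lambda q:np.hypot(s[:,0]-q[0],s[:,1]-q[1])-.013,P.mean(0)[:2],loss='soft_l1',f_scale=.001);print(" cyl",r.x)
    o=(H>5)&(H<25)&(S>150)&(V>120)&box(.5,.62,.02,.13)&(W[...,2]>.095)
    P=fitc(o,"collar"); t=P[P[:,2]>.104]; print(" top",t.mean(0).round(4),(t.min(0)+t.max(0))[:2]/2,len(t))
    # bracket flange rect
    f=box(.48,.66,0,.15)&(abs(W[...,2]-.085)<.004)&(S<60)
    P=W[f]; rc=cv2.minAreaRect(P[:,:2].astype(np.float32)*1000);print(" flange",rc,np.median(P[:,2]))
    f=box(.4,.65,-.4,-.1)&(abs(W[...,2]-.068)<.004)&(S<60)
    P=W[f]; rc=cv2.minAreaRect(P[:,:2].astype(np.float32)*1000);print(" stand",rc,np.median(P[:,2]))
E
```

```text
scene knob 152 ext [ 0.4859 -0.2018  0.0817] [ 0.511  -0.1816  0.1188] mean [ 0.5032 -0.1929  0.1078]
 top [ 0.499  -0.1919  0.1157] 79 [ 0.49831207 -0.19149609]
 cyl [ 0.49682784 -0.19006242]
scene collar 150 ext [0.548  0.0528 0.0951] [0.5784 0.0855 0.1126] mean [0.5637 0.0696 0.1059]
 top [0.5639 0.0691 0.1084] [0.56322396 0.06912987] 104
 flange ((561.5366821289062, 71.5820541381836), (92.85176849365234, 122.80766296386719), 1.881269097328186) 0.0850234020354943
 stand ((484.4492492675781, -252.13714599609375), (135.77554321289062, 191.4512481689453), 18.772480010986328) 0.06834258651970143
top knob 138 ext [ 0.4823 -0.202   0.0776] [ 0.5047 -0.179   0.1219] mean [ 0.4934 -0.1881  0.1096]
 top [ 0.4948 -0.1909  0.1169] 74 [ 0.49345    -0.19102549]
top collar 121 ext [0.5439 0.0534 0.0981] [0.5758 0.0867 0.1129] mean [0.5601 0.0702 0.1086]
 top [0.5601 0.0703 0.1087] [0.55983698 0.07012575] 120
 flange ((560.4150390625, 70.40263366699219), (90.43312072753906, 119.68852233886719), 1.3308546543121338) 0.08492891706456274
 stand ((512.9498901367188, -243.77735900878906), (70.02304077148438, 190.6796417236328), 18.612327575683594) 0.06809560860567276
```

```bash
cat >> h.py <<'E'
def delta(st,target):
    M=R.from_rotvec(st["eef_rot"]).as_matrix(); return (M.T@(np.array(target)-st["ee_pos"])*100)
def upright(st):
    "rotvec in tool axes to make tool y point exactly down"
    M=R.from_rotvec(st["eef_rot"]).as_matrix(); d=M.T@np.array([0,0,-1.]); return np.cross([0,1,0],d)
E
python3 - <<'E'
from h import *
s=arm.read_state(); print(R.from_rotvec(s["eef_rot"]).as_matrix().round(3), upright(s).round(4))
c=arm.capture("wrist"); print(np.array(c["T_tool_cam"]).round(3),c["fov_y"],c["k1"])
print(delta(s,[.4955,-.191,.24]).round(2))
E
```

```text
[[-0.959  0.     0.282]
 [-0.282 -0.    -0.959]
 [ 0.    -1.     0.   ]] [-0.0001  0.      0.    ]
[[-0.001  0.953  0.304 -0.078]
 [-0.    -0.304  0.953 -0.182]
 [ 1.     0.001  0.    -0.   ]
 [ 0.     0.     0.     1.   ]] 70.40383292154925 0.008351135752413232
[-42.15  -4.8  -30.21]
```

Emit:
step_arm --slide '[[-4.2,-0.5,-3.0],[-8.4,-1.0,-6.0],[-12.6,-1.5,-9.1],[-16.9,-1.9,-12.1],[-21.1,-2.4,-15.1],[-25.3,-2.9,-18.1],[-29.5,-3.4,-21.1],[-33.7,-3.8,-24.2],[-38.0,-4.3,-27.2],[-42.1,-4.8,-30.2],[-42.1,-4.8,-30.2],[-42.1,-4.8,-30.2]]' --rotation '[[0,0,0],[0,0,0],[0,0,0],[0,0,0],[0,0,0],[0,0,0],[0,0,0],[0,0,0],[0,0,0],[0,0,0],[0,0,0],[0,0,0]]' --fingers '[1,1,1,1,1,1,1,1,1,1,1,1]' --grip_force 70

```text
time_s: 2.45
ee_pos: [0.4947, -0.1914, 0.2399]
eef_rot: [-0.299, 2.067, -2.069]
ft_force: [-0.1, 0.3, -0.2]
grip_width: 0.0853
```

```bash
cat > look.py <<'E'
from h import *
import sys
def look(n):
    s=arm.read_state(); c=arm.capture("wrist"); save(c,n); W=cloud(c,s)
    np.savez(n+".npz",W=W,px=c["pixels"]); return s,c,W
if __name__=="__main__":
    s,c,W=look(sys.argv[1])
    print(s["time_s"],s["ee_pos"],s["joints"].round(3),s["ft_force"].round(2),s["grip_width"],upright(s).round(4))
    hsv=cv2.cvtColor(c["pixels"],cv2.COLOR_RGB2HSV); H,S,V=[hsv[...,i] for i in range(3)]
    for nm,m in (("green",(H>40)&(H<85)&(S>120)&(W[...,2]>.07)),("orange",(H>5)&(H<25)&(S>150)&(V>120)&(W[...,2]>.09))):
        k,l,stt,_=cv2.connectedComponentsWithStats(m.astype(np.uint8))
        for i in range(1,k):
            if stt[i,4]<150: continue
            P=W[l==i]; zt=np.percentile(P[:,2],97); t=P[P[:,2]>zt-.003]
            print(nm,stt[i],"ztop",zt.round(4),"topmean",t.mean(0).round(4),"mid",((t.min(0)+t.max(0))/2).round(4)[:2], "circ",np.round(cv2.minEnclosingCircle(t[:,:2].astype(np.float32)*1000),1) if 0 else "")
            pc=cv2.minEnclosingCircle((t[:,:2]*1000).astype(np.float32)); print("   circle mm",np.round(pc[0],1),round(pc[1],1))
E
python3 look.py w1
```

```text
2.45 [ 0.49472427 -0.19139872  0.23988897] [-5.010e-01 -2.300e-02  1.782e+00 -1.000e-03  1.382e+00  7.840e-01] [-0.05  0.27 -0.2 ] 0.08530605893725356 [-0.0004  0.      0.0008]
green [269 174  23  29 526] ztop 0.1175 topmean [ 0.497  -0.1895  0.1162] mid [ 0.4966 -0.1896] circ 
   circle mm [ 496.8 -189.6] 12.4
orange [ 11  27  39  41 820] ztop 0.1108 topmean [0.5614 0.0721 0.1094] mid [0.5608 0.0723] circ 
   circle mm [560.5  72.4] 17.7
orange [ 68 248  30  27 393] ztop 0.1105 topmean [0.3495 0.0066 0.1092] mid [0.3491 0.0065] circ 
   circle mm [349.3   6.9] 17.7
```

View pics/w1.png

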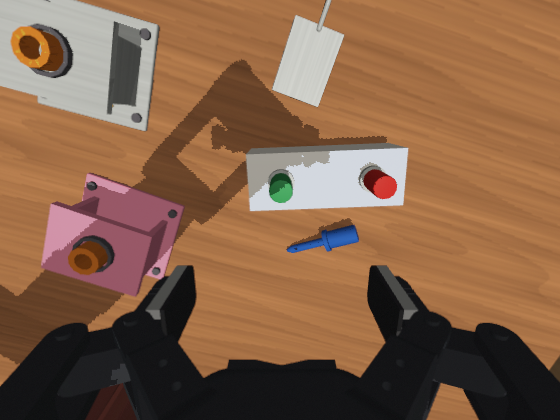

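The wrist view shows the green knob at (281,187), squarely between the open jaws, with the red knob well to the right at (380,182). All three cameras agree to about 2 mm, so I'm going down to grasp.

Emit:
step_arm --slide '[[-0.2,3.5,-0.1],[-0.2,7.5,-0.1],[-0.2,11.5,-0.1],[-0.2,14.0,-0.1],[-0.2,15.8,-0.1],[-0.2,15.8,-0.1],[-0.2,15.8,-0.1],[-0.2,15.8,-0.1],[-0.2,15.8,-0.1],[-0.2,15.8,-0.1],[-0.2,15.8,-0.1],[-0.2,15.8,-0.1],[-0.2,15.8,-0.1],[-0.2,15.8,-0.1]]' --rotation '[[0,0,0],[0,0,0],[0,0,0],[0,0,0],[0,0,0],[0,0,0],[0,0,0],[0,0,0],[0,0,0],[0,0,0],[0,0,0],[0,0,0],[0,0,0],[0,0,0]]' --fingers '[1,1,1,1,1,1,-1,-1,-1,-1,-1,-1,-1,-1]' --grip_force 70

```text
time_s: 4.25
ee_pos: [0.4959, -0.1904, 0.0817]
eef_rot: [-0.298, 2.069, -2.069]
ft_force: [0.5, 0.9, 0.0]
grip_width: -0.0003
```

```bash
python3 look.py w2
```

```text
4.25 [ 0.49586652 -0.19037468  0.08170126] [-4.980e-01  1.440e-01  1.922e+00 -1.000e-03  1.077e+00  7.880e-01] [0.46 0.87 0.01] -0.0003199617440064388 [-0.0001  0.      0.0009]
green [ 259  219   44   44 1306] ztop 0.1171 topmean [ 0.5037 -0.1874  0.1163] mid [ 0.5017 -0.1887] circ 
   circle mm [ 499.4 -188.6] 12.0
```

View pics/w2.png

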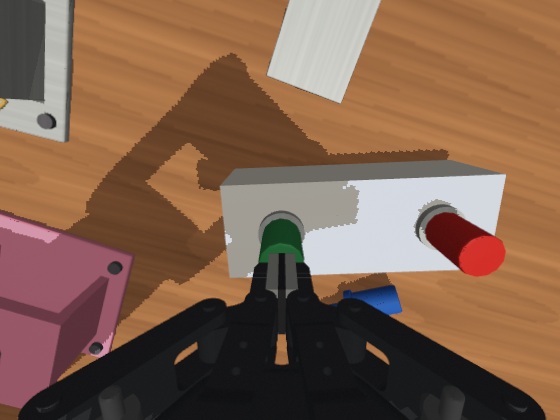

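The gripper shut fully (0 mm). The picture shows the shut fingertips at about (282,265), below and in front of the green knob at (281,240). I'll measure where the fingers really are before moving again.

```bash
python3 - <<'E'
import numpy as np
d=np.load("w2.npz");W=d["W"]
for v in range(205,345,7): print(v,[ (W[v,u]*1000).round(0).astype(int).tolist() if np.isfinite(W[v,u]).all() else None for u in (270,282,294)],d["px"][v,282], d["px"][v,270])
E
```

```text
205 [[513, -177, 68], [515, -185, 69], [518, -193, 70]] [161 157 148] [161 157 148]
212 [[508, -178, 69], [512, -186, 74], [513, -194, 70]] [78 78 75] [156 152 144]
219 [[505, -179, 75], [509, -187, 78], [510, -195, 74]] [30 64 38] [118 120 115]
226 [[504, -180, 86], [509, -187, 92], [508, -195, 82]] [19 61 30] [16 55 27]
233 [[504, -180, 97], [508, -187, 102], [508, -195, 96]] [21 62 32] [19 57 30]
240 [[505, -181, 109], [509, -187, 114], [508, -194, 107]] [21 62 32] [18 58 29]
247 [[504, -181, 116], [506, -187, 116], [507, -194, 115]] [34 97 51] [35 98 52]
254 [[506, -181, 127], [507, -187, 127], [509, -193, 128]] [15 16 17] [76 76 74]
261 [[506, -181, 135], [507, -187, 134], [509, -193, 135]] [16 15 18] [77 77 74]
268 [[506, -182, 142], [507, -187, 141], [509, -192, 141]] [18 17 19] [76 76 74]
275 [[506, -182, 148], [507, -187, 148], [509, -192, 148]] [16 15 17] [77 77 74]
282 [[506, -182, 154], [507, -187, 153], [509, -192, 154]] [18 18 19] [76 76 74]
289 [[506, -182, 159], [507, -187, 159], [508, -192, 159]] [26 25 26] [96 95 92]
296 [[507, -182, 166], [504, -188, 158], [509, -191, 165]] [34 34 34] [20 19 22]
303 [[506, -183, 169], [501, -189, 159], [509, -191, 169]] [34 33 34] [20 20 22]
310 [[506, -183, 173], [497, -190, 159], [509, -191, 173]] [34 33 34] [19 20 21]
317 [[507, -183, 178], [495, -191, 160], [509, -191, 178]] [33 33 33] [20 21 22]
324 [[506, -183, 181], [491, -192, 159], [514, -189, 188]] [34 34 34] [20 20 21]
331 [[507, -183, 185], [488, -193, 159], [511, -190, 187]] [34 33 34] [19 20 21]
338 [[505, -184, 185], [352, -233, 0], [509, -190, 188]] [176 120  75] [19 20 23]
```

```bash
python3 - <<'E'
from h import *
for n in ("scene","top"):
    c=arm.capture(n); save(c,n+"1"); im=c["pixels"][:,:,::-1]
    im=im[180:330,100:260] if n=="scene" else im[180:330,320:480]
    cv2.imwrite(f"pics/{n}1z.png",cv2.resize(im,None,fx=3.5,fy=3.5,interpolation=2))
E
```

```text
(no output)
```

View pics/scene1z.png

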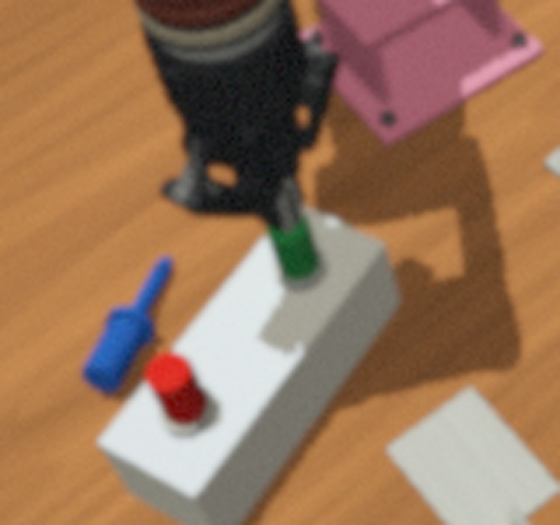

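View pics/top1z.png

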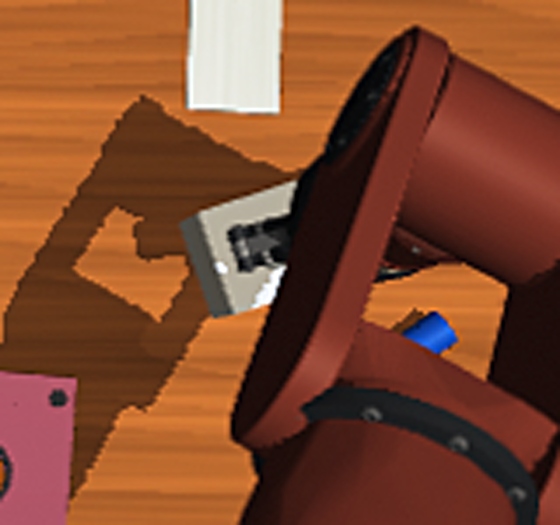

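```bash
python3 - <<'E'
import numpy as np
d=np.load("w1.npz");W=d["W"]
for v in range(258,330,6): print(v,[ (W[v,u]*1000).round(0).astype(int).tolist() if np.isfinite(W[v,u]).all() else None for u in (172,180,188,375,383,391)])
d=np.load("w2.npz");W=d["W"]
for v in range(244,262,1): print(v,[ (W[v,u]*1000).round(0).astype(int).tolist() for u in (262,266,274,282,290,298,304)])
E
```

```text
258 [[317, -65, 0], [321, -77, 0], [324, -89, 0], [408, -370, 1], [411, -382, 1], [414, -394, 0]]
264 [[307, -67, 1], [312, -80, 2], [314, -91, 0], [398, -374, 1], [400, -387, -2], [404, -399, -1]]
270 [[296, -69, 0], [493, -144, 301], [493, -147, 301], [518, -229, 301], [519, -232, 301], [395, -402, 1]]
276 [[493, -142, 307], [494, -145, 308], [491, -148, 302], [515, -230, 302], [518, -230, 307], [519, -234, 307]]
282 [[493, -144, 312], [494, -147, 312], [488, -148, 302], [513, -230, 304], [518, -229, 311], [519, -232, 312]]
288 [[493, -145, 316], [492, -148, 313], [485, -149, 303], [510, -231, 304], [516, -229, 313], [518, -231, 316]]
294 [[494, -147, 320], [489, -148, 313], [483, -150, 304], [508, -231, 305], [513, -230, 314], [518, -229, 321]]
300 [[493, -148, 323], [486, -149, 314], [480, -151, 304], [505, -232, 305], [511, -230, 315], [517, -229, 323]]
306 [[490, -148, 323], [485, -150, 315], [479, -151, 306], [503, -233, 306], [509, -231, 315], [515, -229, 324]]
312 [[488, -149, 323], [482, -150, 315], [475, -152, 306], [500, -234, 307], [507, -232, 316], [512, -230, 324]]
318
[... 1859 characters left out ...]
08, -191, 129], [504, -197, 117], [482, -211, 68]]
257 [[497, -179, 116], [498, -181, 116], [506, -183, 130], [507, -187, 131], [508, -191, 130], [503, -198, 116], [482, -211, 69]]
258 [[497, -179, 116], [497, -181, 116], [506, -183, 131], [507, -187, 131], [508, -191, 131], [502, -198, 117], [481, -211, 69]]
259 [[496, -179, 116], [497, -181, 117], [506, -183, 132], [507, -187, 132], [508, -191, 131], [502, -198, 116], [480, -212, 69]]
260 [[495, -179, 115], [496, -181, 116], [506, -183, 134], [507, -187, 134], [508, -191, 134], [501, -198, 116], [480, -212, 68]]
261 [[495, -179, 116], [495, -181, 115], [506, -183, 135], [507, -187, 134], [508, -191, 134], [500, -198, 116], [479, -212, 69]]
```

The measured clouds settle it. The shut fingertips' lower edge is at z≈0.125 while the reported TCP is 0.082, so the real tips sit about 43 mm behind the reported TCP (61 mm when open). The fingers shut above the knob and nothing was touched. I'll open, go 4.3 cm lower, and look before closing.

Emit:
step_arm --slide '[[-0.1,0,0],[-0.1,0,0],[-0.1,0,0],[-0.1,0,0],[-0.1,0,0],[-0.1,0,0],[-0.1,1.0,0],[-0.1,2.0,0],[-0.1,3.0,0],[-0.1,3.8,0],[-0.1,4.3,0],[-0.1,4.3,0]]' --rotation '[[0,0,0],[0,0,0],[0,0,0],[0,0,0],[0,0,0],[0,0,0],[0,0,0],[0,0,0],[0,0,0],[0,0,0],[0,0,0],[0,0,0]]' --fingers '[1,1,1,1,1,1,1,1,1,1,1,1]'

```text
time_s: 5.9
ee_pos: [0.4965, -0.1899, 0.0382]
eef_rot: [-0.299, 2.07, -2.069]
ft_force: [-0.4, -0.4, 0.3]
grip_width: 0.0855
```

```bash
python3 look.py w3
```

```text
5.9 [ 0.49645872 -0.18993558  0.03817481] [-4.970e-01  2.100e-01  1.941e+00 -1.000e-03  9.920e-01  7.890e-01] [-0.4  -0.36  0.35] 0.08549302887901213 [ 0.0006 -0.      0.0016]
green [ 251  247   60   92 4363] ztop 0.1171 topmean [ 0.4975 -0.1893  0.1162] mid [ 0.4968 -0.1896] circ 
   circle mm [ 496.7 -190.2] 13.2
```

View pics/w3.png

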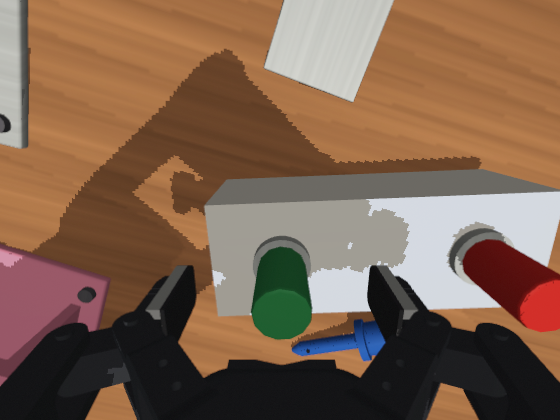

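The knob at (282,290) now stands between the pads, at (180,290) and (385,290), and the forces are near zero. Closing.

Emit:
step_arm --slide '[[0,0,0],[0,0,0],[0,0,0],[0,0,0],[0,0,0],[0,0,0],[0,0,0]]' --rotation '[[0,0,0],[0,0,0],[0,0,0],[0,0,0],[0,0,0],[0,0,0],[0,0,0]]' --fingers '[-1,-1,-1,-1,-1,-1,-1]' --grip_force 80

```text
time_s: 6.82
ee_pos: [0.4973, -0.1903, 0.0391]
eef_rot: [-0.297, 2.068, -2.069]
ft_force: [0.7, 1.3, 4.1]
grip_width: 0.0243
```

```bash
python3 look.py w4
```

```text
6.825 [ 0.49725918 -0.19033068  0.03907973] [-4.97e-01  2.09e-01  1.94e+00 -1.00e-03  9.93e-01  7.89e-01] [0.73 1.33 4.14] 0.024264277431429636 [-0.0006  0.      0.0003]
green [ 252  247   59   91 4318] ztop 0.1171 topmean [ 0.4979 -0.1898  0.1162] mid [ 0.4972 -0.1902] circ 
   circle mm [ 497.1 -189.9] 13.0
```

View pics/w4.png

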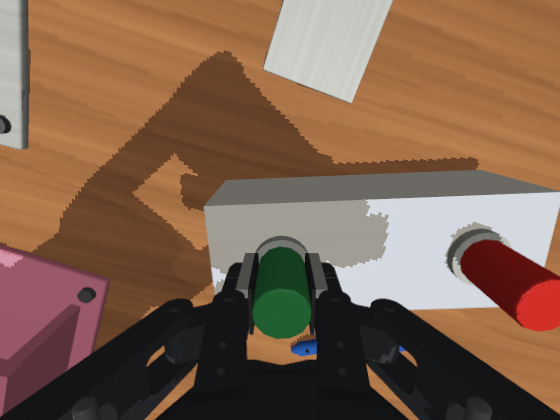

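The pads are on the knob with the opening at 24 mm. Now I'll lift straight out of the hole and carry it over the bracket.

Emit:
step_arm --slide '[[0,-2,0],[0,-5,0],[0,-8.5,0],[0,-12,0],[0,-14,0],[-2.3,-14,-4.0],[-4.8,-14,-8.2],[-7.3,-14,-12.4],[-9.8,-14,-16.6],[-12.0,-14,-20.5],[-13.5,-14,-23.2],[-13.5,-14,-23.2],[-13.5,-14,-23.2]]' --rotation '[[0,0,0],[0,0,0],[0,0,0],[0,0,0],[0,0,0],[0,0,0],[0,0,0],[0,0,0],[0,0,0],[0,0,0],[0,0,0],[0,0,0],[0,0,0]]' --fingers '[-1,-1,-1,-1,-1,-1,-1,-1,-1,-1,-1,-1,-1]'

```text
time_s: 8.5
ee_pos: [0.5607, 0.0699, 0.1779]
eef_rot: [-0.3, 2.068, -2.07]
ft_force: [0.7, -0.1, -0.1]
grip_width: 0.0247
```

```bash
python3 look.py w5; python3 - <<'E'
from h import *
for n in ("scene","top"):
    c=arm.capture(n); save(c,n+"2"); np.savez(n+"2.npz",W=cloud(c),px=c["pixels"])
im=cv2.imread("pics/scene2.png")[60:280,180:400]; cv2.imwrite("pics/scene2z.png",cv2.resize(im,None,fx=2.7,fy=2.7,interpolation=2))
E
```

```text
8.5 [0.56074386 0.06988256 0.17792163] [ 1.000e-03  1.040e-01  1.769e+00 -1.000e-03  1.270e+00  1.286e+00] [ 0.69 -0.13 -0.07] 0.02465509139067948 [-0.0007  0.      0.0024]
green [ 252  247   59   91 4305] ztop 0.2559 topmean [0.5616 0.0704 0.255 ] mid [0.5606 0.0701] circ 
   circle mm [560.6  70.3] 13.0
orange [260 189  39  36 694] ztop 0.1106 topmean [0.5627 0.0732 0.1095] mid [0.5616 0.0729] circ 
   circle mm [561.6  72.8] 17.3
```

View pics/w5.png

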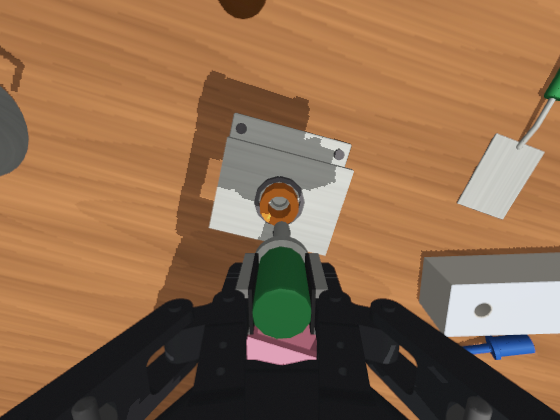

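View pics/scene2z.png

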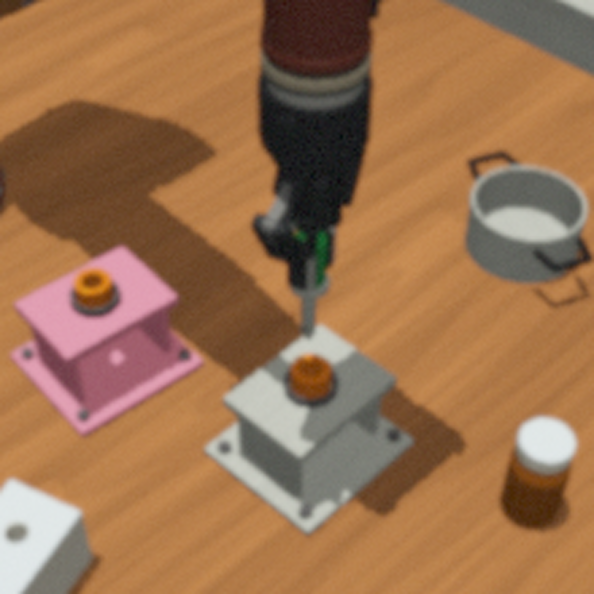

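The wrist view shows the pin gripped straight, with its tip around (281,225). The collar ring is at (279,203) and the hole shows as a dark spot. The scene view confirms it is over the grey bracket. I'll lower until the tip is just above the collar, so tip and collar are at nearly the same depth, and measure the offset there.

Emit:
step_arm --slide '[[0,1,0],[0,2,0],[0,2.7,0],[0,2.7,0],[0,2.7,0]]' --rotation '[[0,0,0],[0,0,0],[0,0,0],[0,0,0],[0,0,0]]' --fingers '[-1,-1,-1,-1,-1]'

```text
time_s: 9.28
ee_pos: [0.5613, 0.0693, 0.1517]
eef_rot: [-0.296, 2.069, -2.07]
ft_force: [-0.9, 0.5, -1.2]
grip_width: 0.024
```

```bash
python3 look.py w6; python3 - <<'E'
from h import *
for n in ("scene","top"):
    c=arm.capture(n); save(c,n+"3"); np.savez(n+"3.npz",W=cloud(c),px=c["pixels"])
a=cv2.imread("pics/scene3.png")[140:240,250:350]; b=cv2.imread("pics/w6.png")[140:300,200:360]
cv2.imwrite("pics/z6.png",np.hstack([cv2.resize(a,(400,400),interpolation=2),cv2.resize(b,(400,400),interpolation=2)]))
d=np.load("w6.npz");W=d["W"]
for v in range(176,262,3): print(v,[(W[v,u]*1000).round(0).astype(int).tolist() if np.isfinite(W[v,u]).all() else None for u in (262,270,276,282,288,296)])
E
```

```text
9.275 [0.56134627 0.06926399 0.15165102] [-1.000e-03  1.300e-01  1.792e+00 -1.000e-03  1.220e+00  1.287e+00] [-0.85  0.52 -1.19] 0.023996757967190488 [-0.0008  0.      0.0009]
green [ 253  247   58   91 4299] ztop 0.2297 topmean [0.5621 0.0698 0.2287] mid [0.5614 0.0692] circ 
   circle mm [561.2  69.4] 13.1
orange [257 197  42  40 754] ztop 0.1104 topmean [0.5643 0.0742 0.1094] mid [0.5616 0.0727] circ 
   circle mm [561.5  72.9] 17.4
176 [[585, 94, 86], [587, 87, 86], [589, 82, 86], [590, 77, 85], [591, 72, 85], [593, 66, 84]]
179 [[583, 93, 85], [585, 86, 86], [586, 81, 86], [587, 77, 85], [589, 72, 86], [591, 65, 85]]
182 [[580, 92, 86], [582, 86, 84], [583, 81, 85], [585, 76, 84], [587, 71, 86], [588, 64, 85]]
185 [[578, 92, 85], [581, 85, 91], [583, 80, 92], [584, 76, 92], [584, 70, 87], [586, 64, 85]]
188 [[576, 91, 89], [579, 84, 93], [580, 80, 93], [582, 75, 94], [583, 70, 93], [583, 63, 86]]
191 [[575, 90, 94], [574, 84, 85], [577, 79, 90], [579, 74, 92], [581, 69, 94], [582, 63, 91]]
194 [[572, 89, 92], [575, 83, 97], [577, 79, 99], [579, 74, 100], [578, 69, 92], None]
197
[... 1472 characters left out ...]
[527, 78, 85], [573, 79, 187], [573, 76, 186], [575, 73, 187], [575, 70, 187], [576, 65, 184]]
245 [[569, 83, 186], [572, 79, 188], [572, 76, 186], [573, 73, 188], [574, 70, 188], [575, 66, 188]]
248 [[568, 83, 187], [570, 78, 187], [572, 76, 190], [573, 73, 191], [573, 69, 189], [574, 65, 188]]
251 [[566, 82, 186], [570, 78, 192], [572, 76, 193], [573, 73, 194], [574, 70, 194], [571, 64, 186]]
254 [[565, 82, 188], [570, 78, 195], [571, 75, 197], [572, 73, 197], [573, 70, 197], [572, 65, 192]]
257 [[565, 81, 191], [570, 78, 199], [572, 75, 200], [573, 73, 201], [574, 70, 201], [573, 65, 196]]
260 [[565, 81, 193], [570, 78, 201], [572, 75, 203], [573, 73, 204], [573, 70, 202], [572, 65, 199]]
```

View pics/z6.png

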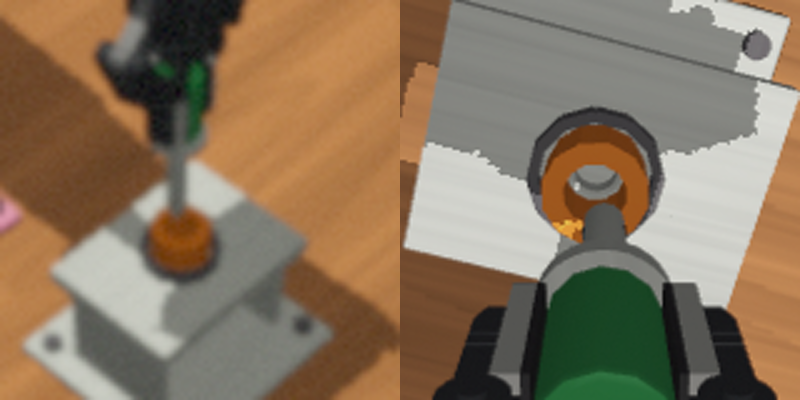

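```bash
cat > meas.py <<'E'
from h import *
from scipy.optimize import least_squares
import sys
d=np.load(sys.argv[1]+".npz");W=d["W"];px=d["px"]
hsv=cv2.cvtColor(px,cv2.COLOR_RGB2HSV);H,S,V=[hsv[...,i] for i in range(3)]
s=arm.read_state(); tcp=s["ee_pos"]
near=np.hypot(W[...,0]-tcp[0],W[...,1]-tcp[1])
zt=float(sys.argv[2]) # tip z
def cyl(m,r,c0):
    P=W[m];f=least_squares(lambda q:np.hypot(P[:,0]-q[0]-q[2]*(P[:,2]-P[:,2].mean()),P[:,1]-q[1]-q[3]*(P[:,2]-P[:,2].mean()))-r,[*c0,0,0],loss='soft_l1',f_scale=.0005)
    return f.x,P[:,2].mean(),len(P),np.sqrt(np.mean(f.fun**2))
sh=(near<.011)&(W[...,2]>max(zt+.008,.116))&(W[...,2]<zt+.055)&(S<90)
x,zm,n,e=cyl(sh,.006,tcp[:2]); print("shank",x[:2].round(4),"tilt",x[2:].round(3),"at z",round(zm,3),n,"at tip",(x[:2]+x[2:]*(zt-zm)).round(4))
kn=(near<.016)&(W[...,2]>zt+.07)&(W[...,2]<zt+.103)&(H>40)&(H<85)&(S>100)
x,zm,n,e=cyl(kn,.013,tcp[:2]); print("knob",x[:2].round(4),"tilt",x[2:].round(3),"at z",round(zm,3),n)
o=(H>5)&(H<25)&(S>130)&(near<.03)&(abs(W[...,2]-.1095)<.002)
P=W[o]; print(len(P))
from scipy.spatial import ConvexHull
hull=P[ConvexHull(P[:,:2]).vertices][:,:2]
f=least_squares(lambda q:np.hypot(hull[:,0]-q[0],hull[:,1]-q[1])-.017,tcp[:2],loss='soft_l1',f_scale=.0005);print("collar outer",f.x.round(4),np.abs(f.fun).max())
fl=(near<.12)&(abs(W[...,2]-.0855)<.0025)&(S<60)
print("flange",cv2.minAreaRect((W[fl][:,:2]*1000).astype(np.float32)))
E
python3 meas.py w6 .1205
python3 - <<'E'
import numpy as np,cv2
from scipy.optimize import least_squares
# shank in scene cam
for n in ("scene3","top3"):
    d=np.load(n+".npz");W=d["W"];px=d["px"];S=cv2.cvtColor(px,cv2.COLOR_RGB2HSV)[...,1];H=cv2.cvtColor(px,cv2.COLOR_RGB2HSV)[...,0]
    near=np.hypot(W[...,0]-.5613,W[...,1]-.0693)
    P=W[(near<.014)&(W[...,2]>.125)&(W[...,2]<.17)&(S<90)]
    if len(P)>5:
        f=least_squares(lambda q:np.hypot(P[:,0]-q[0],P[:,1]-q[1])-.006,[.561,.069],loss='soft_l1',f_scale=.001);print(n,"shank",f.x,len(P))
    o=(H>5)&(H<25)&(S>130)&(near<.03)&(W[...,2]>.094)&(W[...,2]<.114)
    Q=W[o]; 
    if len(Q)>5:print(n,"collar",(Q.min(0)+Q.max(0))/2,Q.mean(0),len(Q))
    side=Q[(Q[:,2]<.106)]
    if n=="scene3":
        f=least_squares(lambda q:np.hypot(side[:,0]-q[0],side[:,1]-q[1])-.017,[.561,.069],loss='soft_l1',f_scale=.001);print("collar cyl",f.x,len(side))
E
```

```text
shank [0.5605 0.0694] tilt [0.001 0.001] at z 0.143 214 at tip [0.5605 0.0693]
knob [0.5603 0.0693] tilt [ 0.001 -0.001] at z 0.209 1595
775
collar outer [0.5617 0.0726] 0.0007276834167729632
flange ((561.3157348632812, 72.45835876464844), (90.44791412353516, 120.29132080078125), 1.6847079992294312)
scene3 shank [0.56053255 0.0688246 ] 74
scene3 collar [0.56302912 0.06959308 0.10324518] [0.56539428 0.06861747 0.10420022] 166
collar cyl [0.56238401 0.07068313] 86
top3 collar [0.5512902  0.07008355 0.10444466] [0.55029577 0.07057208 0.10734966] 63
```

Wrist measurement: the collar centre is at (0.5617, 0.0726), the flange centre agrees at (0.5613, 0.0725), and the pin axis is at (0.5604, 0.0693) with no tilt. That needs a shift of about (+1.2, +3.1) mm. I'll correct it and measure again.

Emit:
step_arm --slide '[[-0.2,0,-0.25],[-0.2,0,-0.25],[-0.2,0,-0.25]]' --rotation '[[0,0,0],[0,0,0],[0,0,0]]' --fingers '[-1,-1,-1]'

```text
time_s: 9.8
ee_pos: [0.5629, 0.0723, 0.1522]
eef_rot: [-0.296, 2.068, -2.07]
ft_force: [0.3, 0.1, -1.5]
grip_width: 0.0245
```

```bash
python3 look.py w7; python3 meas.py w7 .1205
python3 - <<'E'
import cv2
b=cv2.imread("pics/w7.png")[140:300,200:360]; cv2.imwrite("pics/z7.png",cv2.resize(b,(560,560),interpolation=2))
E
```

```text
9.8 [0.56289461 0.07233554 0.15218656] [ 5.000e-03  1.330e-01  1.788e+00 -1.000e-03  1.221e+00  1.292e+00] [ 0.32  0.13 -1.49] 0.024530202835714325 [-0.0011  0.     -0.    ]
green [ 253  247   58   91 4294] ztop 0.2302 topmean [0.5635 0.0729 0.2293] mid [0.5628 0.0726] circ 
   circle mm [562.9  73. ] 13.0
orange [260 200  42  37 728] ztop 0.1106 topmean [0.5646 0.0739 0.1094] mid [0.5619 0.0728] circ 
   circle mm [561.6  72.6] 17.4
shank [0.562  0.0724] tilt [-0.001  0.   ] at z 0.143 216 at tip [0.562  0.0724]
knob [0.5618 0.0724] tilt [-0.001  0.   ] at z 0.209 1589
755
collar outer [0.5617 0.0727] 0.000528016515356184
flange ((561.3989868164062, 72.43828582763672), (90.50010681152344, 120.25983428955078), 1.6477982997894287)
```

View pics/z7.png

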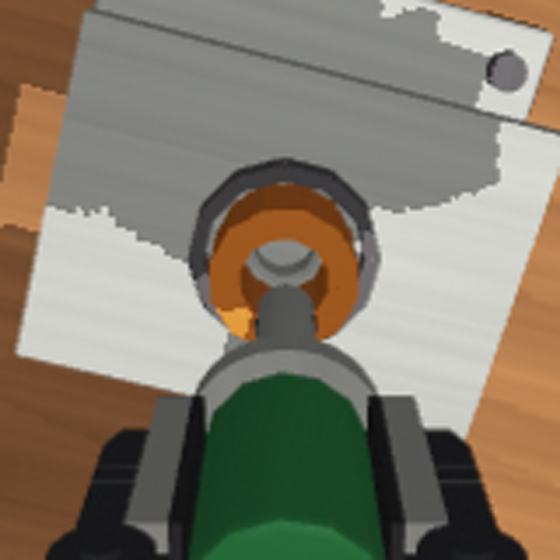

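Pin axis and collar centre now agree to 0.4 mm. In the zoom the shank at (287,310) lines up with the hole at (283,255). Lowering until the tip is just inside the flange hole.

Emit:
step_arm --slide '[[0,1,0],[0,2,0],[0,2.8,0],[0,3.2,0],[0,3.5,0],[0,3.8,0],[0,4.1,0],[0,4.1,0]]' --rotation '[[0,0,0],[0,0,0],[0,0,0],[0,0,0],[0,0,0],[0,0,0],[0,0,0],[0,0,0]]' --fingers '[-1,-1,-1,-1,-1,-1,-1,-1]'

```text
time_s: 10.85
ee_pos: [0.5627, 0.0723, 0.1109]
eef_rot: [-0.296, 2.068, -2.07]
ft_force: [-0.2, -0.4, -0.6]
grip_width: 0.0242
```

```bash
python3 look.py w8; python3 meas.py w8 .080
```

```text
10.85 [0.56266066 0.07227935 0.11091714] [ 5.000e-03  1.790e-01  1.819e+00 -1.000e-03  1.144e+00  1.292e+00] [-0.25 -0.45 -0.62] 0.024218266454646326 [-0.0009  0.      0.0005]
green [ 252  247   59   91 4304] ztop 0.1889 topmean [0.5634 0.0728 0.188 ] mid [0.5624 0.0725] circ 
   circle mm [562.6  72.7] 13.2
orange [256 217  51  31 703] ztop 0.1105 topmean [0.5692 0.0752 0.1095] mid [0.5655 0.073 ] circ 
   circle mm [561.8  72.8] 17.2
shank [0.5628 0.0723] tilt [0. 0.] at z nan 0 at tip [nan nan]
knob [0.5616 0.0723] tilt [-0.    -0.001] at z 0.168 1623
749
collar outer [0.5618 0.0728] 0.00044769730716577236
flange ((561.4441528320312, 72.4949951171875), (90.672119140625, 120.5098648071289), 1.9239253997802734)meas.py:10: RuntimeWarning: Mean of empty slice.
  P=W[m];f=least_squares(lambda q:np.hypot(P[:,0]-q[0]-q[2]*(P[:,2]-P[:,2].mean()),P[:,1]-q[1]-q[3]*(P[:,2]-P[:,2].mean()))-r,[*c0,0,0],loss='soft_l1',f_scale=.0005)
  ret = ret.dtype.type(ret / rcount)
meas.py:11: RuntimeWarning: Mean of empty slice.
  return f.x,P[:,2].mean(),len(P),np.sqrt(np.mean(f.fun**2))
  return _methods._mean(a, axis=axis, dtype=dtype,
```

View pics/w8.png

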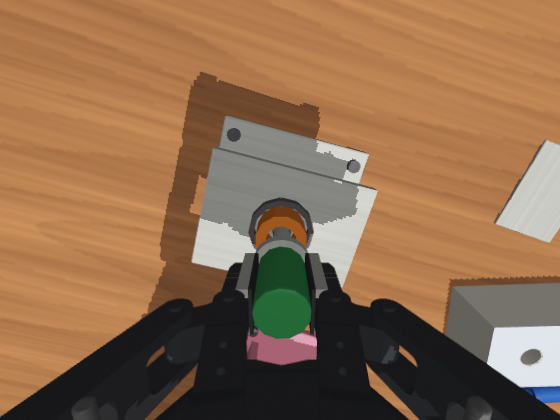

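The force is near zero with the tip about 5 mm below the flange top, so it is in the hole. Continuing to just above the collar.

Emit:
step_arm --slide '[[0,0.5,0],[0,1.0,0],[0,1.5,0],[0,2.0,0],[0,2.4,0],[0,2.7,0],[0,2.7,0],[0,2.7,0]]' --rotation '[[0,0,0],[0,0,0],[0,0,0],[0,0,0],[0,0,0],[0,0,0],[0,0,0],[0,0,0]]' --fingers '[-1,-1,-1,-1,-1,-1,-1,-1]'

```text
time_s: 11.9
ee_pos: [0.563, 0.0723, 0.0843]
eef_rot: [-0.295, 2.068, -2.07]
ft_force: [-0.6, 0.3, -0.4]
grip_width: 0.0243
```

```bash
python3 look.py w9
```

```text
11.9 [0.56303572 0.07225441 0.08428452] [ 5.000e-03  2.130e-01  1.835e+00 -1.000e-03  1.093e+00  1.292e+00] [-0.57  0.25 -0.39] 0.024348749950820932 [-0.0011  0.     -0.0002]
green [ 253  247   58   92 4300] ztop 0.1623 topmean [0.5636 0.0728 0.1614] mid [0.5625 0.0723] circ 
   circle mm [562.6  73. ] 13.2
orange [252 232  58  21 237] ztop 0.1107 topmean [0.5734 0.0772 0.1095] mid [0.57  0.074] circ 
   circle mm [566.4  74. ] 16.5
```

View pics/w9.png

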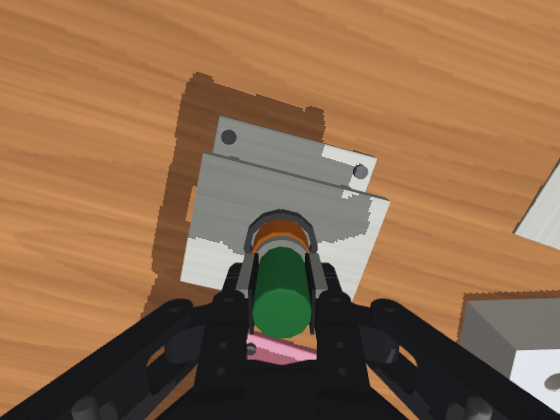

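Emit:
step_arm --slide '[[0,0.3,0],[0,0.5,0],[0,0.7,0],[0,0.8,0],[0,0.8,0],[0,0.8,0]]' --rotation '[[0,0,0],[0,0,0],[0,0,0],[0,0,0],[0,0,0],[0,0,0]]' --fingers '[-1,-1,-1,-1,-1,-1]'

```text
time_s: 12.7
ee_pos: [0.5632, 0.0722, 0.0767]
eef_rot: [-0.295, 2.068, -2.07]
ft_force: [-1.0, -0.3, 3.8]
grip_width: 0.0246
```

```bash
cat > fz.py <<'E'
from h import *
for i in range(8):
    s=arm.read_state(); c=arm.capture("wrist"); print(s["time_s"],s["ee_pos"].round(4),s["ft_force"].round(2))
E
python3 fz.py; python3 look.py w10
```

```text
12.7 [0.5632 0.0722 0.0767] [-1.   -0.34  3.78]
12.75 [0.5632 0.0723 0.0767] [-1.46  1.16  4.21]
12.8 [0.5632 0.0722 0.0766] [-0.86  0.6   3.13]
12.85 [0.5632 0.0723 0.0766] [-0.66  0.3   4.74]
12.9 [0.5633 0.0722 0.0766] [-1.52  0.68  3.72]
12.95 [0.5632 0.0722 0.0765] [-2.02  1.06  4.85]
13.0 [0.5632 0.0723 0.0765] [-1.21  0.81  4.06]
13.05 [0.5632 0.0722 0.0765] [-1.47 -0.39  4.33]
13.1 [0.56322552 0.0722283  0.07645752] [ 5.000e-03  2.230e-01  1.839e+00 -1.000e-03  1.078e+00  1.292e+00] [-1.56  0.06  3.25] 0.024573042064165745 [-0.0013  0.     -0.0007]
green [ 252  247   59   91 4308] ztop 0.1545 topmean [0.5639 0.0728 0.1535] mid [0.5627 0.0724] circ 
   circle mm [562.9  72.8] 13.0
```

The collar has sunk about 3.7 mm. The force reads +4.1 N, up from about -0.8 N with the pin hanging, so about 5 N on the collar, as the spring law predicts. Pressing on to half travel.

Emit:
step_arm --slide '[[0,0.2,0],[0,0.4,0],[0,0.4,0],[0,0.4,0],[0,0.4,0]]' --rotation '[[0,0,0],[0,0,0],[0,0,0],[0,0,0],[0,0,0]]' --fingers '[-1,-1,-1,-1,-1]'

```text
time_s: 13.78
ee_pos: [0.5633, 0.0722, 0.073]
eef_rot: [-0.295, 2.068, -2.07]
ft_force: [-2.3, -0.4, 7.0]
grip_width: 0.0244
```

```bash
python3 fz.py; python3 look.py w11; python3 - <<'E'
from h import *
for n in ("scene",):
    c=arm.capture(n); save(c,n+"4"); W=cloud(c); np.savez(n+"4.npz",W=W,px=c["pixels"])
    hsv=cv2.cvtColor(c["pixels"],cv2.COLOR_RGB2HSV);H,S=hsv[...,0],hsv[...,1]
    m=(H>5)&(H<25)&(S>150)&(np.hypot(W[...,0]-.562,W[...,1]-.0725)<.025)&(W[...,2]>.088)
    print(m.sum(),np.percentile(W[m][:,2],[5,50,90,97,100]).round(4))
a=cv2.imread("pics/scene4.png")[140:260,230:350]; b=cv2.imread("pics/w11.png")[180:340,200:360]
cv2.imwrite("pics/z11.png",np.hstack([cv2.resize(a,(400,400),interpolation=2),cv2.resize(b,(400,400),interpolation=2)]))
E
```

```text
13.775 [0.5633 0.0722 0.073 ] [-2.34 -0.4   7.04]
13.825 [0.5633 0.0722 0.0729] [-2.9   0.14  6.12]
13.875 [0.5633 0.0722 0.073 ] [-2.07  0.18  7.03]
13.925 [0.5633 0.0723 0.0729] [-2.72  0.01  7.63]
13.975 [0.5633 0.0722 0.0729] [-2.66  0.02  6.38]
14.025 [0.5633 0.0722 0.0729] [-2.21  0.27  6.68]
14.075 [0.5633 0.0722 0.0729] [-2.25 -0.09  7.35]
14.125 [0.5633 0.0722 0.0729] [-2.28 -0.59  7.24]
14.175 [0.56330697 0.07224757 0.07295643] [ 5.000e-03  2.280e-01  1.841e+00 -1.000e-03  1.072e+00  1.292e+00] [-2.15 -0.09  6.55] 0.024626876861447267 [-0.0012  0.     -0.0007]
green [ 253  247   58   91 4303] ztop 0.151 topmean [0.5639 0.0728 0.1501] mid [0.5632 0.0723] circ 
   circle mm [563.2  72.4] 12.9
57 [0.0915 0.0992 0.4543 0.455  0.4552]
```

View pics/z11.png

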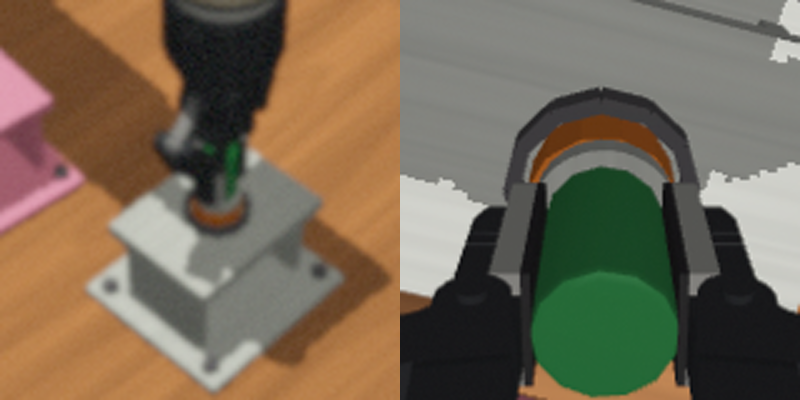

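Sinkage by vision is 7.1 mm, by TCP 7.1 mm, and by force (about 7.8 N) 7.1 mm. I'll go 0.9 mm further, ease off the small sideways force of -2.3 N in x, and hold.

Emit:
step_arm --slide '[[0.1,0.1,0],[0.1,0.1,0],[0.1,0.1,0],[0.1,0.1,0],[0.1,0.1,0],[0.1,0.1,0],[0.1,0.1,0],[0.1,0.1,0]]' --rotation '[[0,0,0],[0,0,0],[0,0,0],[0,0,0],[0,0,0],[0,0,0],[0,0,0],[0,0,0]]' --fingers '[-1,-1,-1,-1,-1,-1,-1,-1]'

```text
time_s: 15.28
ee_pos: [0.5633, 0.0722, 0.0728]
eef_rot: [-0.293, 2.067, -2.069]
ft_force: [-1.3, 0.6, 6.7]
grip_width: 0.0243
```

```bash
python3 fz.py; python3 look.py w12
```

```text
15.275 [0.5633 0.0722 0.0728] [-1.33  0.62  6.71]
15.325 [0.5633 0.0722 0.0728] [-1.2   0.13  7.02]
15.375 [0.5633 0.0722 0.0728] [-0.49  0.15  6.35]
15.425 [0.5633 0.0722 0.0728] [-0.58 -0.37  6.6 ]
15.475 [0.5633 0.0722 0.0728] [-1.08  0.65  6.93]
15.525 [0.5633 0.0722 0.0728] [-2.02  0.45  6.43]
15.575 [0.5633 0.0722 0.0729] [-0.73  0.79  8.17]
15.625 [0.5633 0.0723 0.0728] [-2.26 -0.37  7.81]
15.675 [0.56328897 0.07223633 0.07281922] [ 4.000e-03  2.270e-01  1.843e+00 -1.000e-03  1.069e+00  1.291e+00] [-0.92  0.89  6.56] 0.02438755039411184 [-0.0013  0.     -0.0026]
green [ 252  247   59   91 4303] ztop 0.1509 topmean [0.5638 0.0728 0.1499] mid [0.563  0.0721] circ 
   circle mm [562.7  72.3] 13.1
```

Emit:
step_arm --slide '[[0.1,0.2,0],[0.1,0.2,0],[0.1,0.2,0],[0.1,0.2,0],[0.1,0.2,0],[0.1,0.2,0]]' --rotation '[[0,0,0],[0,0,0],[0,0,0],[0,0,0],[0,0,0],[0,0,0]]' --fingers '[-1,-1,-1,-1,-1,-1]'

```text
time_s: 16.48
ee_pos: [0.5633, 0.0722, 0.0719]
eef_rot: [-0.29, 2.067, -2.068]
ft_force: [-2.5, 0.4, 7.8]
grip_width: 0.0246
```

```bash
python3 fz.py; python3 look.py w13
```

```text
16.475 [0.5633 0.0722 0.0719] [-2.5   0.36  7.77]
16.525 [0.5634 0.0722 0.0719] [-2.02  0.52  7.34]
16.575 [0.5634 0.0723 0.0719] [-1.68  0.84  7.87]
16.625 [0.5634 0.0722 0.0719] [-1.6   1.07  7.41]
16.675 [0.5634 0.0722 0.0719] [-0.22  0.23  7.4 ]
16.725 [0.5634 0.0723 0.0719] [-0.88  0.14  7.4 ]
16.775 [0.5634 0.0723 0.0719] [-1.66  0.95  8.29]
16.825 [0.5634 0.0723 0.0719] [-1.55  0.64  7.35]
16.875 [0.56336256 0.0722806  0.07190069] [0.004 0.227 1.845 0.    1.065 1.291] [-1.86  0.82  8.27] 0.024145023123007498 [-0.0013  0.     -0.0047]
green [ 252  247   59   91 4303] ztop 0.15 topmean [0.5637 0.0728 0.149 ] mid [0.563  0.0723] circ 
   circle mm [563.   72.6] 13.0
```

The collar has sunk 8.2 mm and it is steady. I'll hold the last target for over 3 s using camera calls, which keep the target unchanged, while watching the drift.

```bash
python3 - <<'E'
from h import *
Z=[];F=[]
for i in range(75):
    s=arm.read_state(); arm.capture("wrist"); Z.append(s["ee_pos"][2]);F.append(s["ft_force"])
    if i%15==0: print(s["time_s"],s["ee_pos"].round(4),s["grip_width"])
F=np.array(F);print("z",min(Z),max(Z),"F",F.mean(0).round(2),F.std(0).round(2),s["time_s"])
c=arm.capture("top"); save(c,"top5"); c=arm.capture("scene"); save(c,"scene5")
E
python3 look.py w14
```

```text
16.925 [0.5634 0.0723 0.0719] 0.024260943813142682
17.675 [0.5634 0.0723 0.0719] 0.024572390455511205
18.425 [0.5634 0.0722 0.0719] 0.024203351950215314
19.175 [0.5634 0.0722 0.0719] 0.024380394494105048
19.925 [0.5634 0.0722 0.0719] 0.02452896000782277
z 0.07187302458662378 0.07196727059073232 F [-1.48  0.77  7.75] [0.54 0.49 0.53] 20.625
20.775 [0.56338784 0.07223995 0.0719426 ] [0.004 0.227 1.845 0.    1.065 1.291] [-1.95 -0.12  7.28] 0.02404175832715466 [-0.0014  0.     -0.0047]
green [ 253  247   58   91 4298] ztop 0.15 topmean [0.5637 0.0727 0.149 ] mid [0.563  0.0722] circ 
   circle mm [562.8  72.5] 13.2
```

View pics/scene5.png

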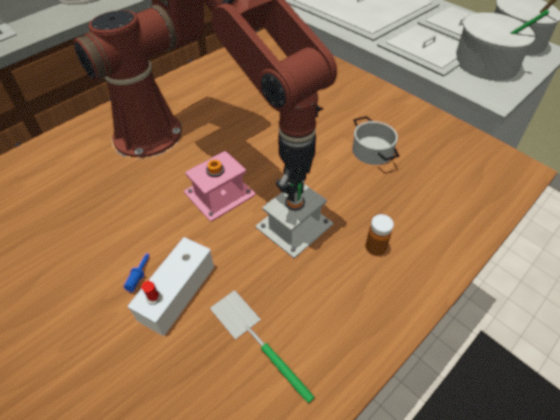

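The hold lasted 4 s with under 0.1 mm of drift. The scene view shows the jar (380,235), pan (375,143), spatula and red pin (150,290) in place. The blue pin lies where it was at t=4 s; it dropped and settled on its own right after the start, before the arm came near it. Handing in.

```bash
python3 - <<'E'
from h import *
print(arm.close_job()); s=arm.read_state(); print(s["time_s"],s["ee_pos"],s["ft_force"])
E
```

```text
the job is handed in; nothing more can be done
None
the job is handed in; nothing more can be done
```

I took the green pin out of the stand and put it down through the collar and the hole in the grey bracket. I pressed it to about half the collar's travel and handed the job in at about 21 s, still holding it down.

- **Press depth:** the wrist camera put the collar at 8.2 mm down, well short of the 16 mm stop. The push read about 7.75 N, or roughly 8.6 N on the collar once the pin's weight is added; about 8.5 N is expected at half way.
- **Hold:** the pin stayed down for just over 4 s with less than 0.1 mm of drift in height. The grip was steady at about 24 mm.
- **Fit:** the pin axis and the collar centre agreed to 0.4 mm before insertion, and there was no jam on the way down.
- **Left alone:** the red pin, jar, pan and spatula look unmoved in the last picture, judged by eye.

Things that did not go to plan or did not agree:
- **First grasp missed:** the real fingertips sit about 43 mm behind the reported TCP, so the fingers shut above the knob without touching anything. I measured the offset from the wrist depth image and regrasped.
- **Camera disagreement:** the top and scene cameras differed from the wrist camera by 2–3 mm on the collar position. I used the wrist measurement.
- **Side force:** about 1.5 N in x remained during the hold, so the shank rests lightly against the hole's wall.
- **Blue look-alike pin:** it moved between the first picture and later ones. It appears to have dropped and settled by itself right after the start; the arm had not come near it.

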